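# Turn round the carriers of a pipetting deck

### The job

The troughs on the pipetting deck have just been renewed and their carrier was left part-way out: push it fully home. The sample tubes are ready for unloading: hook a fingertip behind the front lip of the tube carrier and draw it out along its lane as far as its stop. Work with the fingertips only, pinching and lifting nothing, and leave the tip carrier home, the tubes standing in their wells and everything else on the bench where it is.

Things in the scene. Friction and masses are not known exactly. Their poses are not given: they have to be found in the camera images.
- deck: low pipetting deck, fixed: four straight lanes 80 mm apart, 364 mm wide in all. Origin at bench height, midway across, 216 mm inward of the loading tray's front edge; x points inward along the lanes (carriers are drawn out along -x), y to the left across them, z up. Lane floors 16 mm above the bench, ribs 6 mm higher. Rear housing 90 mm and gantry 228 mm high, 200 mm inward of homed lips
- sample_top (a point): middle of the top edge of the front lip of the carrier of sample tubes (grey block with 14 wells, six capped tubes); axes as the deck's. Lip: upright plate 72 mm wide, top 61 mm above the bench; outer face 6 mm outward of this point, inner (hooking) face 3 mm inward. Behind it an open finger well 50 mm long, 64 wide, floor 24 mm above the bench, cheeks 36 mm; then the load, 85 mm high
- sample (a joint): how far the carrier of sample tubes (grey block with 14 wells, six capped tubes) is drawn out, m: 0 = fully home, 0.130 = against the outer stop; starts at 0. It slides freely with 2 to 4 N of friction and stays where it is left; no latch.
- trough_top (a point): middle of the top edge of the front lip of the carrier of two white open troughs; axes as the deck's. Lip: upright plate 72 mm wide, top 61 mm above the bench; outer face 6 mm outward of this point, inner (hooking) face 3 mm inward. Behind it an open finger well 50 mm long, 64 wide, floor 24 mm above the bench, cheeks 36 mm; then the load, 65 mm high
- trough (a joint): how far the carrier of two white open troughs is drawn out, m: 0 = fully home, 0.130 = against the outer stop; starts part-way out. It slides freely with 2 to 4 N of friction and stays where it is left; no latch.
- tips_top (a point): middle of the top edge of the front lip of the carrier of pipette tips (grey rack, rows of pale tips); axes as the deck's. Lip: upright plate 72 mm wide, top 61 mm above the bench; outer face 6 mm outward of this point, inner (hooking) face 3 mm inward. Behind it an open finger well 50 mm long, 64 wide, floor 24 mm above the bench, cheeks 36 mm; then the load, 76 mm high
- tips (a joint): how far the carrier of pipette tips (grey rack, rows of pale tips) is drawn out, m: 0 = fully home, 0.130 = against the outer stop; starts at 0 and stays there. It slides freely with 2 to 4 N of friction and stays where it is left; no latch.
- sample_lip: the inner, hooking part of the front lip of the carrier of sample tubes: upright aluminium plate 6 x 72 x 43 mm; origin on the lane floor under the carrier's outer face, axes as the deck's
- sample_front: the front plate on the outer face of the same lip (sample carrier): 3 x 72 x 41 mm, with a blank label; same origin and axes
- trough_lip: the inner, hooking part of the front lip of the carrier of two white open troughs: upright aluminium plate 6 x 72 x 43 mm; origin on the lane floor under the carrier's outer face, axes as the deck's
- trough_front: the front plate on the outer face of the same lip (trough carrier): 3 x 72 x 41 mm, with a blank label; same origin and axes
- tube0_mid (a point): screw-cap tube 1 of 6, 16 mm across, 61 mm high, loose in a well of the sample carrier, its cap and upper 24 mm of it above the block; this point is on its axis 30 mm above its foot, about 54 mm above the bench
- tube1_mid (a point): screw-cap tube 2 of 6, 16 mm across, 61 mm high, loose in a well of the sample carrier, its cap and upper 24 mm of it above the block; this point is on its axis 30 mm above its foot, about 54 mm above the bench
- tube2_mid (a point): screw-cap tube 3 of 6, 16 mm across, 61 mm high, loose in a well of the sample carrier, its cap and upper 24 mm of it above the block; this point is on its axis 30 mm above its foot, about 54 mm above the bench
- tube3_mid (a point): screw-cap tube 4 of 6, 16 mm across, 61 mm high, loose in a well of the sample carrier, its cap and upper 24 mm of it above the block; this point is on its axis 30 mm above its foot, about 54 mm above the bench
- tube4_mid (a point): screw-cap tube 5 of 6, 16 mm across, 61 mm high, loose in a well of the sample carrier, its cap and upper 24 mm of it above the block; this point is on its axis 30 mm above its foot, about 54 mm above the bench
- tube5_mid (a point): screw-cap tube 6 of 6, 16 mm across, 61 mm high, loose in a well of the sample carrier, its cap and upper 24 mm of it above the block; this point is on its axis 30 mm above its foot, about 54 mm above the bench
- jar: short amber glass jar with a white cap, 46 mm across, 56 mm high, standing in the deck's one free lane level with the lips of the homed carriers; origin under its centre
- tipbox: closed pipette-tip box, purple base and clear lid, 122 x 84 x 64 mm, on the bench left of the deck; origin under its centre
- tuberack: white microtube rack 55 x 150 x 30 mm with small tubes, 50 mm high in all, on the bench right of the deck; origin under its centre
- bottle: capped clear bottle 66 mm across, 130 mm high, on the bench left of the deck; origin under its centre
- beaker: glass beaker 68 mm across, 85 mm high, on the bench right of the deck; origin under its centre
- pipette: hand pipette lying flat, about 270 mm long, 26 mm high, on the bench left of the deck, nearer the robot; origin under its middle
- marker: marker pen lying flat, 130 x 14 x 14 mm, on the bench right of the deck, nearer the robot; origin under its middle

How it is judged:
By the outcome, as a careful person would: the job done as asked, in the order asked, and still so for the second after the job is handed in, with the robot touching nothing.
It also fails if it takes over 48 s, if anything falls off the work surface, if the arm or the gripper's body presses on something with over 40 N, if the wrist force passes 120 N, or if a joint passes its speed limit or range.

### The arm

A 6-joint arm with a two-finger parallel gripper is mounted at the origin on the work surface. World frame = base frame: x ahead of the robot, y to its left, z up, the work surface at z = 0. Lengths are in mm, angles in rad, forces in N, time in s.
With the tool pointing down it reaches from about 350 to 975 mm from the base axis. Payload 7.1 kg.
Tool frame: the origin (TCP) lies at the very end of the fingers, on their centre line; the grasp point (between the pads) lies 19 mm behind it (ctrl.grip_point_offset is the distance from the TCP to the grasp point, in mm); z points along the fingers, y is the direction in which the jaws open and shut (so a half turn about z gives the same grasp; the last joint's range is limited). The gripper opens to 88 mm and grips with 3 to 60 N. Pads are 20 mm wide; open, the fingers measure 115 mm over their backs; the gripper's body (75 mm by 178 mm) begins 61 mm behind the grasp point.
Start: joints at [-1.239, 0.423, 1.63, -0, 1.089, -0.019], TCP at [214.797, -586.913, 190.275] pointing down, gripper open.
Joint ranges: [-3, 3], [-0.9, 2.11], [0.09, 2.58], [-1.31, 4.45], [0.11, 2.69], [-2.54, 2.54]. Speed limits (rad/s): [2.39, 2.39, 3.01, 3.14, 3.14, 3.14].

### API

Orientations are given as a rotation vector (axis times angle).
In Python, from workcell import ctrl gives the robot as it stands.
- The arm moves only by the tool move_arm, never from a script. Its argument "increments" is one flat list of numbers, 5 for each row, row after row: the closure in counts, from 0 (fully open) to 255 (shut), then the shift along the tool's x, y, z in mm, then the turn about the tool's z in degrees. In form: [grip, dx, dy, dz, yaw, grip, dx, dy, dz, yaw, ...]. A call has 1 to 12 rows; each row is the pose to reach, as a shift and turn from the pose measured when the call began, along the tool's axes at that moment; what a row does not reach only later rows make up. A row lasts 1/8 s, in which the tool goes at most 62.5 mm and 10.7 degrees, less where a joint would pass 70% of its speed; a pose out of reach is approached as far as the arm can. A call with a gripper value outside its range is refused whole. The fingers move at their own pace and stop on an object; the grip force is fixed at half the most. Time passes only in rows, so rows that repeat a pose let the fingers close. It gives the time, the measured TCP pose, the force and the opening at its end, in the units of the state.
- ctrl.get_obs(): the state, without advancing time (a new reading comes with each control period).
- ctrl.get_image(name): name is "scene" or "top" or "wrist"; returns a dict with "frame" (400x640x3 uint8, red, green, blue), "vertical_fov" (degrees; the focal length in pixels is half the picture's height over the tangent of half this angle, whatever the lens; pixels are square), "cx", "cy" (the principal point, pixels), "distortion" ([k1, k2, p1, p2, k3] as OpenCV has them; the pictures are not rectified), "pose" (4x4, takes a point from camera to world coordinates); the wrist camera has in their place "mount" (4x4, takes a point from camera to tool coordinates, whose origin is the TCP and whose axes are the flange's). Camera axes: x right, y down, z forward; pixel columns grow to the right and rows downward; lengths in mm; the calibration is good to about 2 mm. A picture is of the moment at which its call begins: read the wrist's pose just before it. There is no depth.
- ctrl.close_job(): hands the job in, once; it reports no verdict.
The state is a dict: "t": time; "qpos": joint angles; "qvel": joint speeds; "joint_torque": joint torques, N m; "ee_pos": TCP position; "orientation": TCP orientation; "ft_force": force on the tool from outside, world axes, zero at the start; "moment": the same for the moment, N m; "width": finger opening in mm.
Only numpy, scipy, OpenCV 4.12 (cv2) and the standard library are available. Lean on these libraries where they do the work, as an engineer would, in place of code of your own. Each camera call takes 0.05 s, during which the arm holds its last target.

## Working session

There is one attempt and no reset: what is moved stays moved. The work goes in short steps, Python scripts to look and compute and a tool call to move; the robot and the scene stay as the last step left them, time stands still between calls to the robot, and variables do not carry over. Pictures are saved under pics/ and viewed, and the job is handed in when it is done.

Besides the shell and the picture viewer there is one more tool, called after "Request:" by a JSON object that holds its "method" and its "body", one argument or row to a line. move_arm: Moves the arm, as the interface text tells. Its arguments: {"type":"object","properties":{"increments":{"type":"array","items":{"type":"number"}}},"required":["increments"]}

```bash
ls; mkdir -p pics; cat > h.py <<'E'
import numpy as np, cv2
from workcell import ctrl
E
python3 - <<'E'
from h import *
o=ctrl.get_obs(); print({k:np.round(v,3) for k,v in o.items()})
for n in ["scene","top","wrist"]:
    d=ctrl.get_image(n); cv2.imwrite(f"pics/{n}0.png",d["frame"][:,:,::-1]); 
    import pickle; pickle.dump(d,open(f"{n}0.pkl","wb"))
    print(n,d["vertical_fov"],d["cx"],d["cy"],d["distortion"]); print(np.round(d.get("pose",d.get("mount")),3))
E
```

```text
pics
{'t': np.float64(0.0), 'qpos': array([-1.239,  0.424,  1.631,  0.   ,  1.089, -0.019]), 'qvel': array([-0.003, -0.   , -0.   ,  0.001,  0.002,  0.   ]), 'joint_torque': array([ 2.0000e-03, -5.4462e+01, -2.7366e+01,  6.4000e-02,  2.3000e-02,
       -0.0000e+00]), 'ee_pos': array([ 214.623, -586.335,  189.505]), 'orientation': array([-3.092, -0.548,  0.   ]), 'ft_force': array([ 0.138, -0.196, -0.76 ]), 'moment': array([ 0.036,  0.02 , -0.012]), 'width': np.float64(87.824)}
scene 57.140649577752015 323.13469394650355 201.12755205832136 [-0.06598431  0.          0.          0.          0.        ]
[[-6.410000e-01  4.650000e-01 -6.110000e-01  1.125293e+03]
 [ 7.670000e-01  4.030000e-01 -4.990000e-01  4.713750e+02]
 [ 1.400000e-02 -7.880000e-01 -6.150000e-01  6.494920e+02]
 [ 0.000000e+00  0.000000e+00  0.000000e+00  1.000000e+00]]
top 42.751672433558824 320.0850744996085 197.8429773017336 [0.01515986 0.         0.         0.         0.        ]
[[-2.500000e-02 -9.900000e-01  1.390000e-01  3.212850e+02]
 [-1.000000e+00  2.700000e-02  1.300000e-02 -1.462300e+01]
 [-1.700000e-02 -1.380000e-01 -9.900000e-01  1.495204e+03]
 [ 0.000000e+00  0.000000e+00  0.000000e+00  1.000000e+00]]
wrist 68.64870007485717 314.3232227937889 195.6681708520702 [0.01380638 0.         0.         0.         0.        ]
[[-0.00000e+00 -9.52000e-01 -3.07000e-01  8.58660e+01]
 [ 1.00000e+00  0.00000e+00 -1.00000e-03  1.50000e-01]
 [ 1.00000e-03 -3.07000e-01  9.52000e-01 -1.95161e+02]
 [ 0.00000e+00  0.00000e+00  0.00000e+00  1.00000e+00]]
```

View pics/scene0.png

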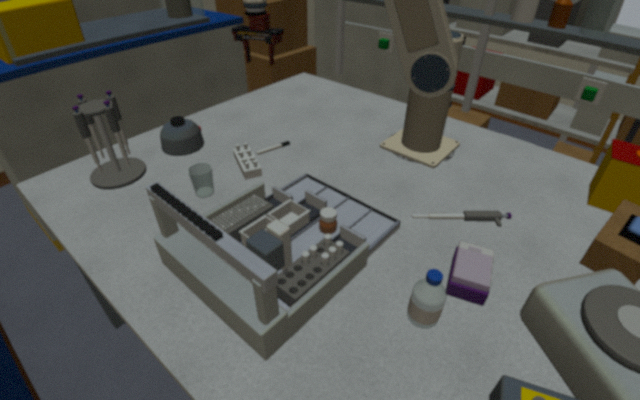

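View pics/top0.png

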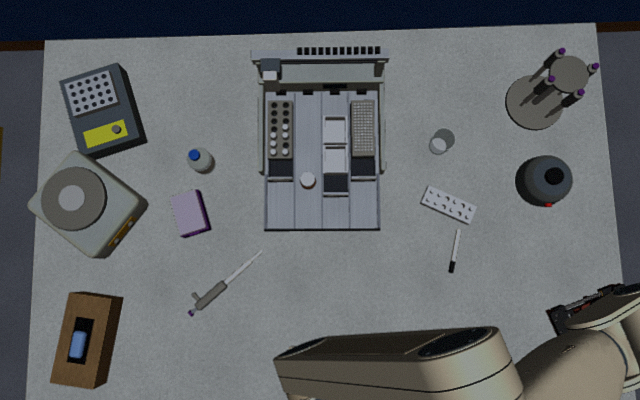

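View pics/wrist0.png

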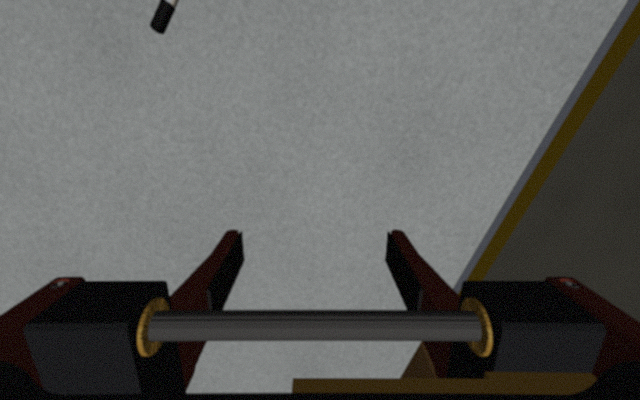

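The top view shows the deck at columns 263–382. The lanes from the left hold the sample carrier (col 280), the jar (308,181), the troughs (336, partly out) and the tips (363).

```bash
python3 - <<'E'
from h import *
im=cv2.imread("pics/top0.png")[80:240,240:400]
cv2.imwrite("pics/topz.png",cv2.resize(im,None,fx=3.75,fy=3.75,interpolation=cv2.INTER_CUBIC))
im=cv2.imread("pics/scene0.png")[170:360,140:410]
cv2.imwrite("pics/scz.png",cv2.resize(im,None,fx=2.9,fy=2.9,interpolation=cv2.INTER_CUBIC))
E
```

```text
(no output)
```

View pics/topz.png

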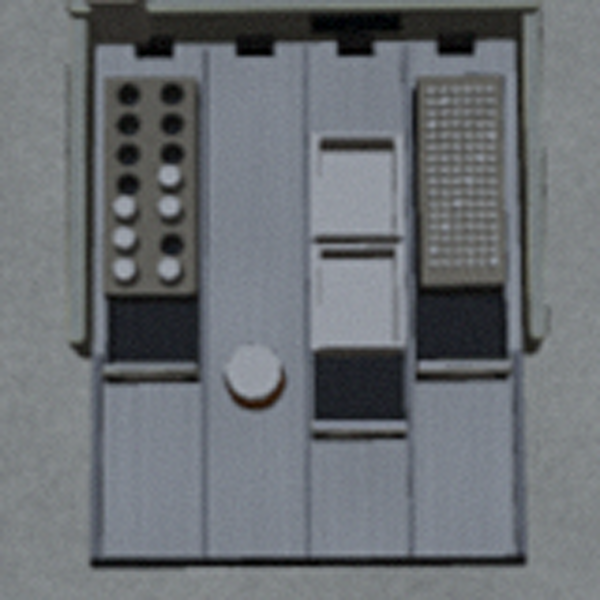

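View pics/scz.png

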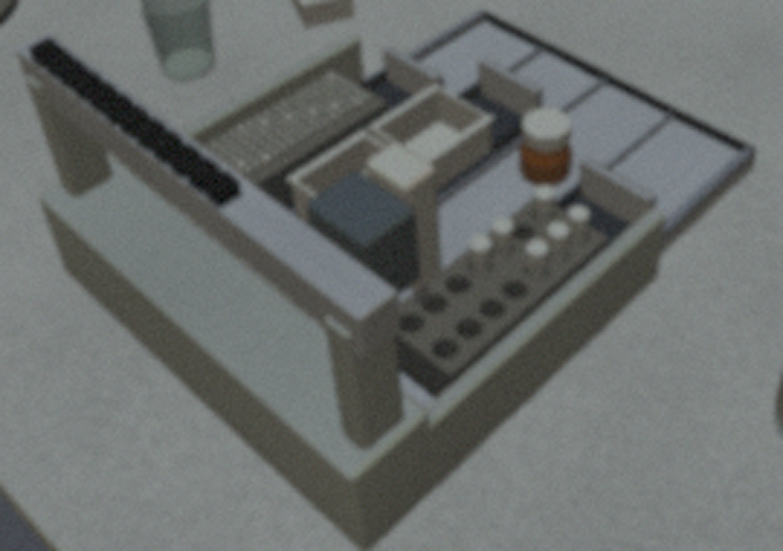

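```bash
cat >> h.py <<'E'
def cast(d,uv,z,T=None):
    if T is None: T=d["pose"]
    f=200/np.tan(np.radians(d["vertical_fov"]/2))
    K=np.array([[f,0,d["cx"]],[0,f,d["cy"]],[0,0,1]])
    p=cv2.undistortPoints(np.array(uv,float).reshape(-1,1,2),K,np.array(d["distortion"]))[:,0]
    r=np.c_[p,np.ones(len(p))]@T[:3,:3].T
    c=T[:3,3]; return c+r*((z-c[2])/r[:,2])[:,None]
E
python3 - <<'E'
from h import *
import pickle
d=pickle.load(open("top0.pkl","rb"))
g=d["frame"].astype(float).mean(2)
for n,a,b in [("sample",270,290),("trough",326,346),("tips",354,373)]:
    print(n,[(r,int(g[r,a:b].mean())) for r in range(164,204)])
def z(x,y):return (240+(x+.5)/3.75-.5,80+(y+.5)/3.75-.5)
print("lip corners z61 (outer L,R)")
P={"sample":(z(104,374),z(198,374)),"trough":(z(312,433),z(407,432)),"tips":(z(417,373),z(512,373))}
for k,v in P.items(): print(k,np.round(cast(d,v,61),1))
print("tray front corners z22",np.round(cast(d,[z(92,558),z(525,557)],20),1))
print("ribs",np.round(cast(d,[z(207,556),z(206,60),z(309,556),z(308,60),z(411,556),z(405,60)],22),1))
print("jar",np.round(cast(d,[z(253,373)],56),1))
E
```

```text
sample [(164, 32), (165, 33), (166, 32), (167, 33), (168, 33), (169, 32), (170, 33), (171, 33), (172, 33), (173, 32), (174, 30), (175, 31), (176, 67), (177, 120), (178, 114), (179, 78), (180, 51), (181, 36), (182, 100), (183, 131), (184, 132), (185, 130), (186, 130), (187, 130), (188, 130), (189, 131), (190, 130), (191, 130), (192, 130), (193, 131), (194, 130), (195, 131), (196, 131), (197, 130), (198, 132), (199, 131), (200, 131), (201, 132), (202, 131), (203, 132)]
trough [(164, 152), (165, 151), (166, 152), (167, 152), (168, 152), (169, 153), (170, 153), (171, 157), (172, 110), (173, 54), (174, 42), (175, 36), (176, 32), (177, 34), (178, 32), (179, 33), (180, 34), (181, 33), (182, 33), (183, 32), (184, 33), (185, 33), (186, 32), (187, 34), (188, 32), (189, 32), (190, 29), (191, 34), (192, 112), (193, 139), (194, 114), (195, 63), (196, 34), (197, 89), (198, 124), (199, 129), (200, 127), (201, 127), (202, 127), (203, 128)]
tips [(164, 33), (165, 33), (166, 33), (167, 33), (168, 33), (169, 33), (170, 33), (171, 33), (172, 33), (173, 32), (174, 29), (175, 46), (176, 113), (177, 130), (178, 108), (179, 61), (180, 32), (181, 70), (182, 119), (183, 133), (184, 130), (185, 129), (186, 130), (187, 131), (188, 130), (189, 130), (190, 130), (191, 130), (192, 132), (193, 130), (194, 130), (195, 131), (196, 131), (197, 131), (198, 132), (199, 132), (200, 132), (201, 132), (202, 132), (203, 132)]
lip corners z61 (outer L,R)
sample [[579.4 154.   61. ]
 [577.4  82.4  61. ]]
trough [[529.7  -3.1  61. ]
 [528.4 -74.9  61. ]]
tips [[ 573.4  -83.9   61. ]
 [ 571.4 -155.8   61. ]]
tray front corners z22 [[ 442.8  169.7   20. ]
 [ 434.7 -164.    20. ]]
ribs [[441.8  80.6  22. ]
 [838.7  74.   22. ]
 [439.7   2.   22. ]
 [836.1  -7.4  22. ]
 [437.6 -76.4  22. ]
 [833.7 -84.7  22. ]]
jar [[577.9  40.7  56. ]]
```

```bash
cat >> h.py <<'E'
from scipy.spatial.transform import Rotation as Ro
def inc(target,yaw=None):
    "tool-axis shift to reach world target; yaw: wanted world heading of tool x in deg"
    o=ctrl.get_obs(); R=Ro.from_rotvec(o["orientation"]).as_matrix()
    h=np.degrees(np.arctan2(R[1,0],R[0,0]))
    print("t",round(o["t"],2),"pos",np.round(o["ee_pos"],1),"head",round(h,2),"toolz",np.round(R[:,2],3),"F",np.round(o["ft_force"],1),"w",round(o["width"],1))
    print(np.round(R.T@(np.array(target)-o["ee_pos"]),1), None if yaw is None else round(h-yaw,2))
E
python3 - <<'E'
from h import *
inc((450,20,190),-1.3)
E
```

```text
t 0.15 pos [ 214.7 -586.5  189.7] head 20.1 toolz [-0.     0.001 -1.   ] F [-0.5  0.3 -0. ] w 88.1
[ 4.294e+02 -4.887e+02  3.000e-01] 21.4
```

Request:
{"method": "move_arm", "body": {
  "increments": [255, 20, -22, 0, 1, 255, 55, -62, 0, 4, 255, 95, -108, 0, 7, 255, 135, -153, 0, 10, 255, 175, -199, 0, 13, 255, 215, -245, 0, 16, 255, 255, -290, 0, 19, 255, 295, -336, 0, 21.4, 255, 335, -381, 0, 21.4, 255, 375, -427, 0, 21.4, 255, 410, -467, 0, 21.4, 255, 429, -489, 0, 21.4]
}}

```text
t: 1.65
ee_pos: [450.0, 22.5, 190.3]
orientation: [-3.14, 0.032, 0.0]
ft_force: [-0.6, 0.0, 0.5]
width: 0.4
```

```bash
python3 - <<'E'
from h import *
import pickle
inc((450,20,190),-1.3)
o=ctrl.get_obs()
d=ctrl.get_image("wrist"); d["o"]=o; pickle.dump(d,open("w1.pkl","wb"))
cv2.imwrite("pics/w1.png",d["frame"][:,:,::-1])
E
```

```text
t 1.65 pos [450.   22.5 190.3] head -1.17 toolz [-0.     0.001 -1.   ] F [-0.6  0.   0.5] w 0.4
[0.  2.5 0.3] 0.13
```

View pics/w1.png

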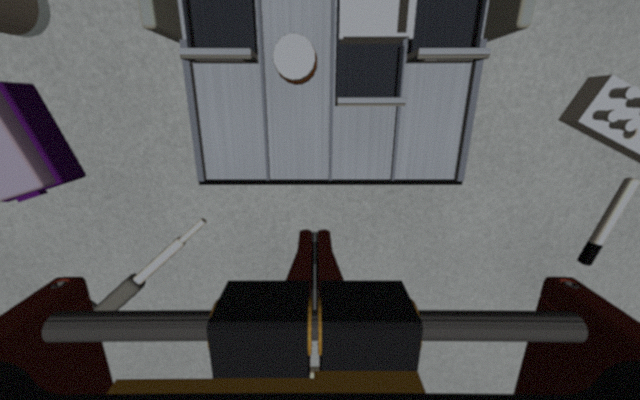

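The wrist view shows the sample lip at rows 48–60, cols 182–256. The trough lip is at rows 96–104, cols 335–405, and the tips lip is at cols 410–488. The tray front edge is at row 182.

```bash
python3 - <<'E'
from h import *
import pickle
d=pickle.load(open("w1.pkl","rb")); o=d["o"]
T=np.eye(4); T[:3,:3]=Ro.from_rotvec(o["orientation"]).as_matrix(); T[:3,3]=o["ee_pos"]; T=T@d["mount"]
g=d["frame"].astype(float).mean(2)
for n,a,b,r0,r1 in [("s",195,250,42,68),("t",342,400,90,112),("tips",420,475,42,68),("front",220,440,174,190)]:
    print(n,[(r,int(g[r,a:b].mean())) for r in range(r0,r1)])
for r in (52,100): print([(c,int(g[r-1:r+2,c].mean())) for c in (range(176,264) if r==52 else range(328,412)) if c%2==0])
im=d["frame"][30:195,170:495,::-1]; cv2.imwrite("pics/w1z.png",cv2.resize(im,None,fx=2.4,fy=2.4,interpolation=cv2.INTER_CUBIC))
pickle.dump(T,open("w1T.pkl","wb"))
E
```

```text
s [(42, 41), (43, 41), (44, 40), (45, 39), (46, 40), (47, 65), (48, 103), (49, 125), (50, 128), (51, 129), (52, 130), (53, 127), (54, 111), (55, 95), (56, 90), (57, 87), (58, 73), (59, 59), (60, 53), (61, 44), (62, 56), (63, 93), (64, 122), (65, 131), (66, 130), (67, 130)]
t [(90, 40), (91, 40), (92, 41), (93, 40), (94, 39), (95, 40), (96, 55), (97, 89), (98, 120), (99, 130), (100, 131), (101, 132), (102, 120), (103, 93), (104, 91), (105, 105), (106, 118), (107, 124), (108, 125), (109, 125), (110, 125), (111, 125)]
tips [(42, 39), (43, 39), (44, 39), (45, 37), (46, 40), (47, 71), (48, 110), (49, 127), (50, 130), (51, 130), (52, 131), (53, 122), (54, 99), (55, 88), (56, 93), (57, 89), (58, 73), (59, 64), (60, 58), (61, 47), (62, 64), (63, 99), (64, 120), (65, 125), (66, 124), (67, 123)]
front [(174, 129), (175, 129), (176, 129), (177, 130), (178, 120), (179, 84), (180, 39), (181, 14), (182, 10), (183, 22), (184, 67), (185, 111), (186, 128), (187, 130), (188, 129), (189, 129)]
[(176, 131), (178, 131), (180, 128), (182, 130), (184, 128), (186, 133), (188, 131), (190, 130), (192, 131), (
[... 217 characters left out ...]
30, 128), (232, 129), (234, 128), (236, 127), (238, 127), (240, 129), (242, 126), (244, 128), (246, 126), (248, 125), (250, 104), (252, 52), (254, 43), (256, 31), (258, 91), (260, 103), (262, 91)]
[(328, 131), (330, 102), (332, 106), (334, 111), (336, 54), (338, 120), (340, 134), (342, 133), (344, 133), (346, 134), (348, 131), (350, 132), (352, 134), (354, 135), (356, 133), (358, 131), (360, 131), (362, 131), (364, 131), (366, 134), (368, 133), (370, 131), (372, 132), (374, 126), (376, 131), (378, 130), (380, 131), (382, 131), (384, 131), (386, 129), (388, 129), (390, 129), (392, 131), (394, 128), (396, 128), (398, 129), (400, 128), (402, 128), (404, 129), (406, 127), (408, 133), (410, 131)]
```

View pics/w1z.png

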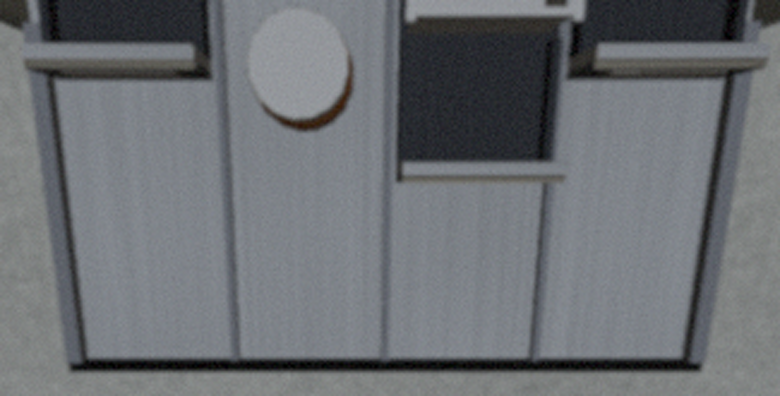

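```bash
python3 - <<'E'
from h import *
import pickle
d=pickle.load(open("w1.pkl","rb")); T=pickle.load(open("w1T.pkl","rb"))
t=pickle.load(open("top0.pkl","rb"))
pts=[(181,51),(251.5,51),(337.5,99.5),(405.4,99.5),(418,51),(489.6,51),(216,47.6),(216,54.6),(371,97),(371,103),(453,47.6),(453,54.2)]
for p,q in zip(pts,np.round(cast(d,pts,61,T),1)): print(p,q)
print("front z16/22",np.round(cast(d,[(200,182),(460,182)],16,T),1))
print("rib",np.round(cast(d,[(268,175),(263,50),(331,175),(331,50),(394,175)],22,T),1))
pt=[(280,175.8),(280,178.6),(336,191.8),(336,194.6),(363.5,175.6),(363.5,178.4)]
print("top",np.round(cast(t,pt,61),1))
E
```

```text
(181, 51) [585.7 153.6  61. ]
(251.5, 51) [584.5  83.3  61. ]
(337.5, 99.5) [536.8  -3.   61. ]
(405.4, 99.5) [535.2 -74.1  61. ]
(418, 51) [580.9 -83.1  61. ]
(489.6, 51) [ 579.  -154.1   61. ]
(216, 47.6) [588.2 118.4  61. ]
(216, 54.6) [581.9 119.2  61. ]
(371, 97) [538.5 -38.   61. ]
(371, 103) [532.6 -38.3  61. ]
(453, 47.6) [ 583.1 -117.5   61. ]
(453, 54.2) [ 577.1 -118.2   61. ]
front z16/22 [[ 438.3  172.6   16. ]
 [ 431.5 -165.8   16. ]]
rib [[447.4  82.4  22. ]
 [591.1  77.8  22. ]
 [445.8   2.1  22. ]
 [589.6   1.7  22. ]
 [444.2 -78.1  22. ]]
top [[ 588.7  117.7   61. ]
 [ 580.6  117.8   61. ]
 [ 538.1  -40.7   61. ]
 [ 530.1  -40.4   61. ]
 [ 582.5 -120.3   61. ]
 [ 574.4 -120.    61. ]]
```

Request:
{"method": "move_arm", "body": {
  "increments": [255, 20, 25, 0, 0, 255, 46, 55, 20, 0.2, 255, 46, 61, 60, 0.2, 255, 46, 61, 105, 0.2, 255, 46, 61, 140, 0.2, 255, 46, 61, 152, 0.2, 255, 46, 61, 152, 0.2]
}}

```text
t: 2.58
ee_pos: [495.6, -37.8, 38.1]
orientation: [-3.139, 0.038, 0.001]
ft_force: [-0.7, -0.3, 0.5]
width: 0.6
```

```bash
python3 - <<'E'
from h import *
inc((569,-40.5,38),-1.35)
d=ctrl.get_image("wrist"); cv2.imwrite("pics/w2.png",d["frame"][:,:,::-1])
E
```

```text
t 2.58 pos [495.6 -37.8  38.1] head -1.38 toolz [-0.     0.002 -1.   ] F [-0.7 -0.3  0.5] w 0.6
[73.4  1.   0.1] -0.03
```

View pics/w2.png

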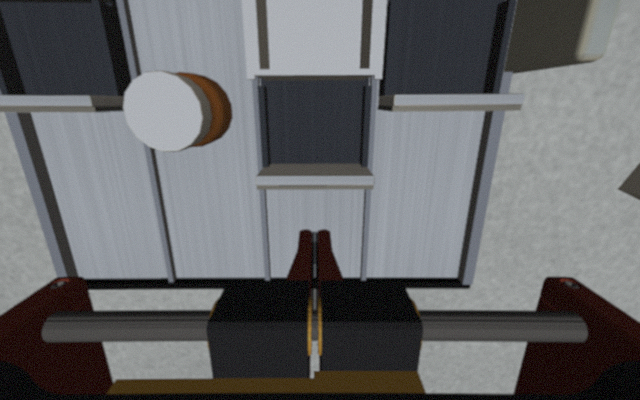

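The closed fingertips stand centred just outward of the trough lip (cols 257–374, row 180).

Request:
{"method": "move_arm", "body": {
  "increments": [255, 10, 0, 0, 0, 255, 18, 0, 0, 0, 255, 24, 0, 0, 0, 255, 30, 0, 0, 0, 255, 36, 0, 0, 0, 255, 42, 0, 0, 0, 255, 48, 0, 0, 0, 255, 54, 0, 0, 0, 255, 59, 0, 0, 0, 255, 63, 0, 0, 0, 255, 66, 0, 0, 0, 255, 66, 0, 0, 0]
}}

```text
t: 4.12
ee_pos: [562.5, -39.3, 39.0]
orientation: [-3.139, 0.038, -0.002]
ft_force: [0.1, 0.4, -0.2]
width: 0.4
```

Request:
{"method": "move_arm", "body": {
  "increments": [255, 2, 0, 0, 0, 255, 4, 0, 0, 0, 255, 6, 0, 0, 0]
}}

```text
t: 4.5
ee_pos: [568.7, -39.5, 39.0]
orientation: [-3.139, 0.038, -0.002]
ft_force: [-0.4, -0.1, -0.6]
width: 0.5
```

```bash
python3 - <<'E'
from h import *
import pickle
o=ctrl.get_obs();print(o["ft_force"],o["ee_pos"])
d=ctrl.get_image("wrist"); d["o"]=o; pickle.dump(d,open("w3.pkl","wb"));cv2.imwrite("pics/w3.png",d["frame"][:,:,::-1])
d=ctrl.get_image("top"); pickle.dump(d,open("top3.pkl","wb"));cv2.imwrite("pics/top3.png",cv2.resize(d["frame"][80:240,240:400,::-1],None,fx=3.75,fy=3.75,interpolation=cv2.INTER_CUBIC))
E
```

```text
[-0.43102892 -0.0772026  -0.5795823 ] [568.65491588 -39.50922404  39.00067371]
```

View pics/w3.png

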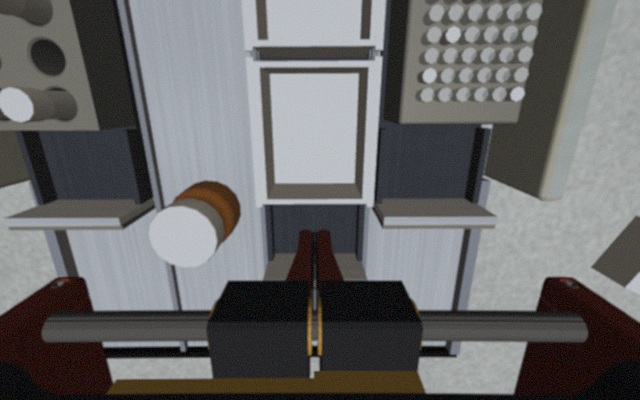

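View pics/top3.png

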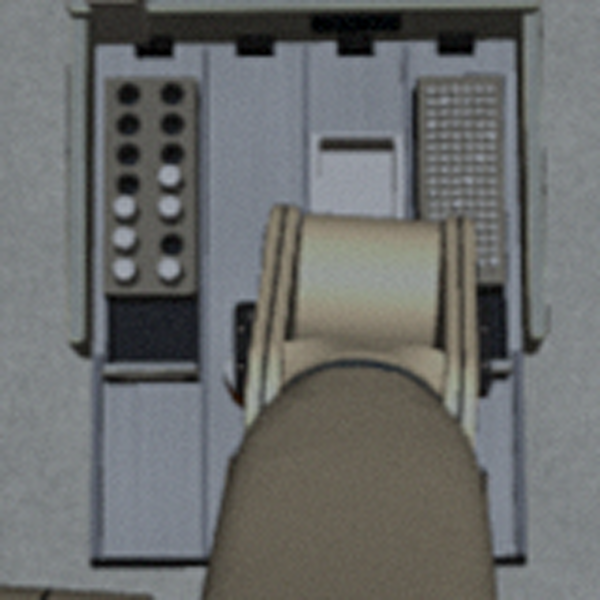

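```bash
python3 - <<'E'
from h import *
import pickle
d=ctrl.get_image("scene"); pickle.dump(d,open("sc3.pkl","wb"));cv2.imwrite("pics/sc3.png",cv2.resize(d["frame"][130:330,160:420,::-1],None,fx=3,fy=3,interpolation=cv2.INTER_CUBIC))
w=pickle.load(open("w3.pkl","rb")); o=w["o"]
T=np.eye(4); T[:3,:3]=Ro.from_rotvec(o["orientation"]).as_matrix(); T[:3,3]=o["ee_pos"]; T=T@w["mount"]
g=w["frame"].astype(float).mean(2)
print([(r,int(g[r,270:290].mean())) for r in range(245,285,2)])
f=200/np.tan(np.radians(w["vertical_fov"]/2))
def proj(d,P,T):
    q=np.linalg.inv(T)@np.r_[P,1]; return np.round(f*q[:2]/q[2]+[w["cx"],w["cy"]],1)
print("tcp",proj(w,o["ee_pos"],T))
for P in [(538.5,-39,61),(529.5,-39,61),(538.5,-39,24),(588.5,-40,65),(582.8,-119,61)]: print(P,proj(w,P,T))
E
```

```text
[(245, 52), (247, 53), (249, 52), (251, 53), (253, 64), (255, 76), (257, 77), (259, 79), (261, 85), (263, 87), (265, 86), (267, 85), (269, 85), (271, 83), (273, 80), (275, 78), (277, 78), (279, 76), (281, 31), (283, 13)]
tcp [314.9 225.7]
(538.5, -39, 61) [315.1 279.3]
(529.5, -39, 61) [315.5 290.5]
(538.5, -39, 24) [315.2 252.7]
(588.5, -40, 65) [314.9 213.1]
(582.8, -119, 61) [439.5 216.6]
```

View pics/sc3.png

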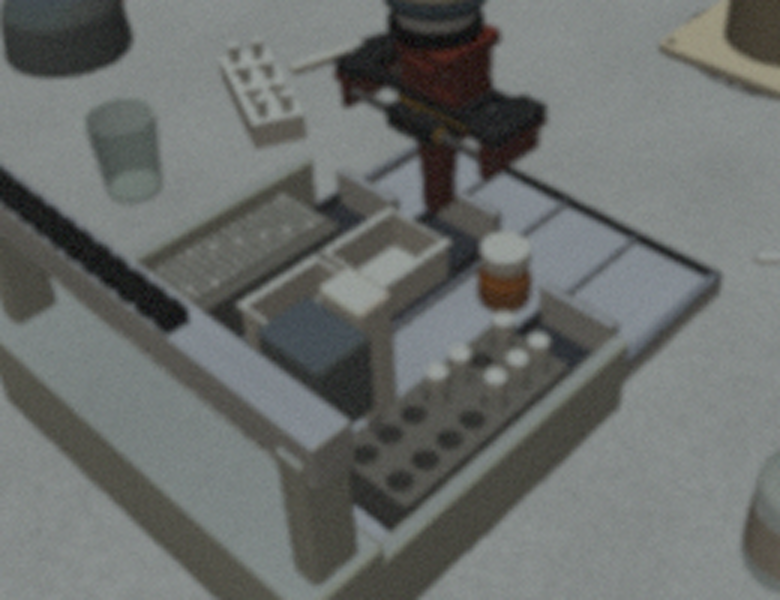

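The fingers are inside the trough's finger well and the carrier has not moved. They passed the lip without any contact force being reported. I'll push inward in small steps and see whether the load face responds.

Request:
{"method": "move_arm", "body": {
  "increments": [255, 3, 0, 0, 0, 255, 6, 0, 0, 0, 255, 9, 0, 0, 0, 255, 12, 0, 0, 0, 255, 14, 0, 0, 0, 255, 16, 0, 0, 0]
}}

```text
t: 5.4
ee_pos: [584.7, -39.9, 39.0]
orientation: [-3.139, 0.038, -0.002]
ft_force: [-0.5, -0.2, -0.5]
width: 0.4
```

```bash
python3 - <<'E'
from h import *
import pickle
o=ctrl.get_obs();print(o["ft_force"],o["ee_pos"])
d=ctrl.get_image("wrist"); d["o"]=o; pickle.dump(d,open("w4.pkl","wb"));cv2.imwrite("pics/w4.png",d["frame"][:,:,::-1])
E
```

```text
[-0.47585545 -0.21434035 -0.45010954] [584.72823681 -39.89872286  38.96479105]
```

View pics/w4.png

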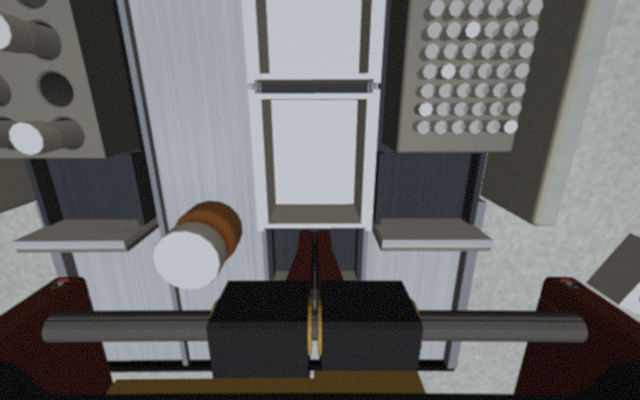

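Request:
{"method": "move_arm", "body": {
  "increments": [255, 3, 0, 0, 0, 255, 6, 0, 0, 0, 255, 9, 0, 0, 0]
}}

```text
t: 5.82
ee_pos: [594.3, -40.1, 39.1]
orientation: [-3.139, 0.038, -0.003]
ft_force: [1.1, 0.1, 0.3]
width: 0.6
```

```bash
python3 - <<'E'
from h import *
import pickle
o=ctrl.get_obs();print(o["ft_force"],o["ee_pos"])
d=ctrl.get_image("wrist"); d["o"]=o; pickle.dump(d,open("w5.pkl","wb"));cv2.imwrite("pics/w5.png",d["frame"][:,:,::-1])
d=ctrl.get_image("scene");cv2.imwrite("pics/sc5.png",cv2.resize(d["frame"][130:330,160:420,::-1],None,fx=3,fy=3,interpolation=cv2.INTER_CUBIC))
E
```

```text
[1.0658312  0.13896866 0.3300336 ] [594.28355066 -40.12504335  39.08902808]
```

View pics/w5.png

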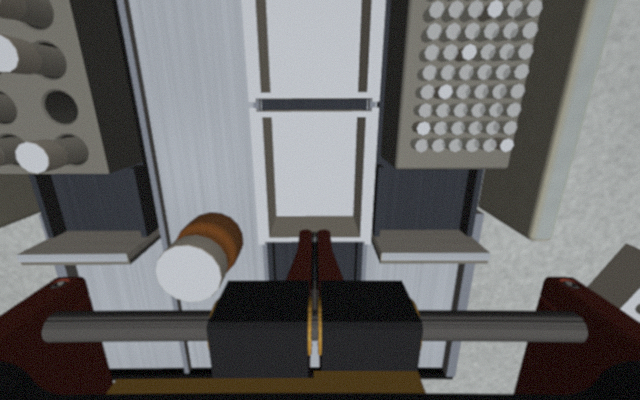

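View pics/sc5.png

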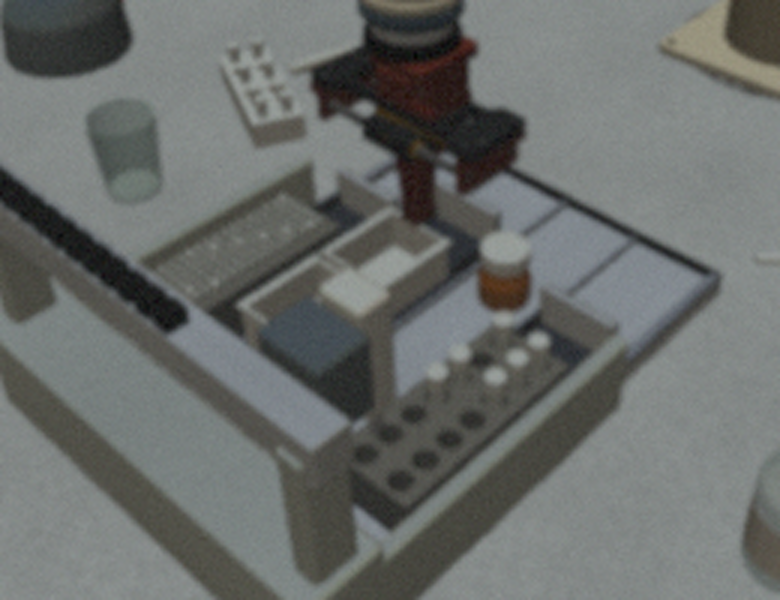

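```bash
python3 - <<'E'
from h import *
import pickle
d=pickle.load(open("sc3.pkl","rb"))
f=200/np.tan(np.radians(d["vertical_fov"]/2)); K=np.array([[f,0,d["cx"]],[0,f,d["cy"]],[0,0,1]])
def pr(P):
    Ti=np.linalg.inv(d["pose"]); 
    p=cv2.projectPoints(np.array(P,float).reshape(-1,3),cv2.Rodrigues(Ti[:3,:3])[0],Ti[:3,3],K,np.array(d["distortion"]))[0][:,0]
    return np.round((p-[160,130])*3)
for z in (39,61,75): print(z,"finger568",pr([(568.7,-39.5,z)]),"finger594",pr([(594.3,-40.1,z)]))
print("lip ends",pr([(534,-3,61),(534,-75,61)]), "tips lip",pr([(578,-84,61),(578,-156,61)]),"jar top",pr([(578,41,56)]))
print("sample lip",pr([(583,154,61),(583,82,61)]))
E
```

```text
39 finger568 [[440. 232.]] finger594 [[420. 246.]]
61 finger568 [[439. 213.]] finger594 [[419. 226.]]
75 finger568 [[439. 200.]] finger594 [[418. 213.]]
lip ends [[497. 211.]
 [436. 179.]] tips lip [[395. 197.]
 [338. 166.]] jar top [[504. 262.]]
sample lip [[613. 322.]
 [540. 282.]]
```

The scene view puts the fingertip's bottom end near zoom (420,218), where a tip at z=39 should appear at row 246. That puts the real tips about 30 mm above the reported TCP, so they passed over the lip. I'll measure the offset properly before lowering.

```bash
python3 - <<'E'
from h import *
import pickle
d=pickle.load(open("sc3.pkl","rb"))
cv2.imwrite("pics/sc3z.png",cv2.resize(d["frame"][170:225,270:345,::-1],None,fx=10,fy=10,interpolation=cv2.INTER_CUBIC))
w=pickle.load(open("wrist0.pkl","rb"))
a=cv2.resize(w["frame"][215:315,160:470,::-1],None,fx=2.5,fy=2.5,interpolation=cv2.INTER_CUBIC)
cv2.imwrite("pics/w0z.png",a)
E
```

```text
(no output)
```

View pics/sc3z.png

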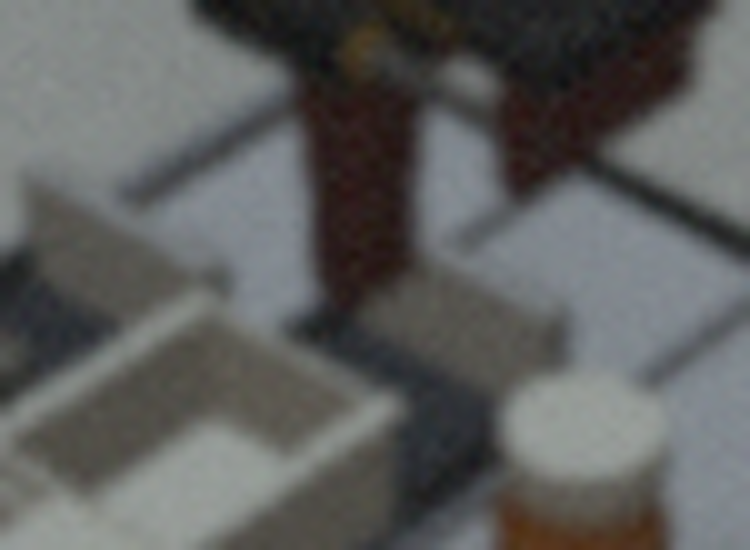

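View pics/w0z.png

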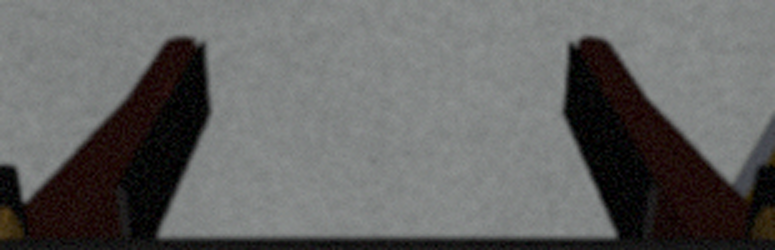

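```bash
python3 - <<'E'
from h import *
import pickle
d=pickle.load(open("sc3.pkl","rb"))
cv2.imwrite("pics/sc3w.png",cv2.resize(d["frame"][190:300,290:400,::-1],None,fx=5,fy=5,interpolation=cv2.INTER_CUBIC))
t=pickle.load(open("top0.pkl","rb"))
def z(x,y):return (240+(x+.5)/3.75-.5,80+(y+.5)/3.75-.5)
for h in (0,30,45,60,90): print(h,np.round(cast(t,[z(72,347),z(88,352),z(72,10),z(545,345)],h),0).tolist())
w=pickle.load(open("w3.pkl","rb")); o=w["o"]
T=np.eye(4); T[:3,:3]=Ro.from_rotvec(o["orientation"]).as_matrix(); T[:3,3]=o["ee_pos"]; T=T@w["mount"]
for h in (0,45,60,75,90): print(h,np.round(cast(w,[(545,197),(491,155)],h,T),0).tolist())
E
```

```text
0 [[613.0, 186.0, 0.0], [609.0, 174.0, 0.0], [892.0, 184.0, 0.0], [604.0, -189.0, 0.0]]
30 [[607.0, 182.0, 30.0], [603.0, 170.0, 30.0], [881.0, 180.0, 30.0], [598.0, -185.0, 30.0]]
45 [[604.0, 180.0, 45.0], [600.0, 168.0, 45.0], [875.0, 178.0, 45.0], [595.0, -184.0, 45.0]]
60 [[601.0, 178.0, 60.0], [597.0, 166.0, 60.0], [869.0, 176.0, 60.0], [592.0, -182.0, 60.0]]
90 [[595.0, 174.0, 90.0], [591.0, 162.0, 90.0], [858.0, 172.0, 90.0], [587.0, -178.0, 90.0]]
0 [[573.0, -231.0, 0.0], [610.0, -181.0, 0.0]]
45 [[589.0, -195.0, 45.0], [618.0, -154.0, 45.0]]
60 [[594.0, -183.0, 60.0], [621.0, -145.0, 60.0]]
75 [[599.0, -171.0, 75.0], [624.0, -137.0, 75.0]]
90 [[604.0, -158.0, 90.0], [627.0, -128.0, 90.0]]
```

View pics/sc3w.png

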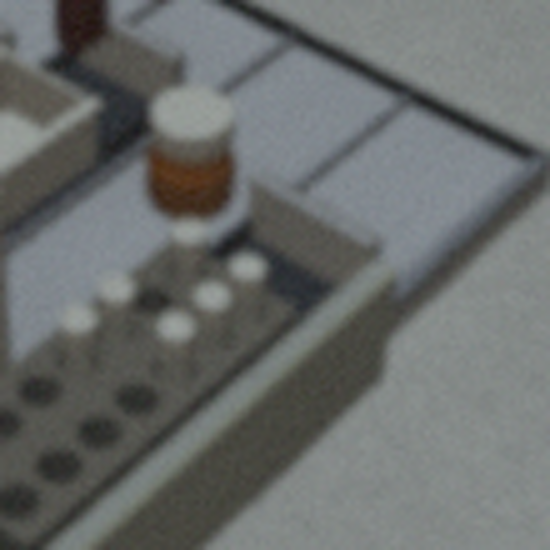

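Request:
{"method": "move_arm", "body": {
  "increments": [255, 0, 0, -20, 0, 255, -20, 0, -40, 0, 255, -60, -1, -40, 0, 255, -90, -2, -40, 0, 255, -98, -2, -25, 0, 255, -98, -2, 0, 0, 255, -98, -2, 15, 0, 255, -98, -2, 24, 0, 255, -98, -2, 29, 0, 255, -98, -2, 29, 0]
}}

```text
t: 7.18
ee_pos: [496.7, -35.7, 9.9]
orientation: [-3.139, 0.038, -0.003]
ft_force: [0.2, 0.7, -0.2]
width: 0.1
```

```bash
python3 - <<'E'
from h import *
inc((494,-39,10),-1.35)
d=ctrl.get_image("scene");cv2.imwrite("pics/sc6.png",cv2.resize(d["frame"][130:250,220:400,::-1],None,fx=4.4,fy=4.4,interpolation=cv2.INTER_CUBIC))
d=ctrl.get_image("wrist");cv2.imwrite("pics/w6.png",d["frame"][:,:,::-1])
E
```

```text
t 7.17 pos [496.7 -35.7   9.9] head -1.38 toolz [ 0.002  0.002 -1.   ] F [ 0.2  0.7 -0.2] w 0.1
[-2.7  3.3 -0.1] -0.03
```

View pics/sc6.png

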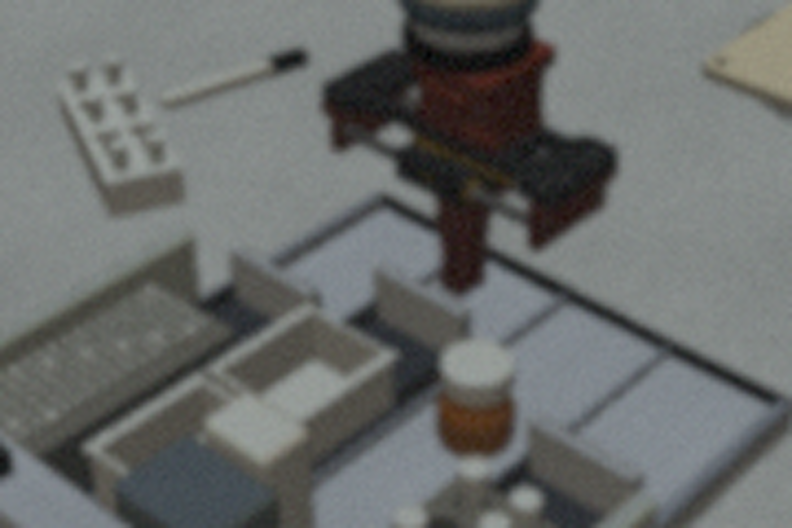

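View pics/w6.png

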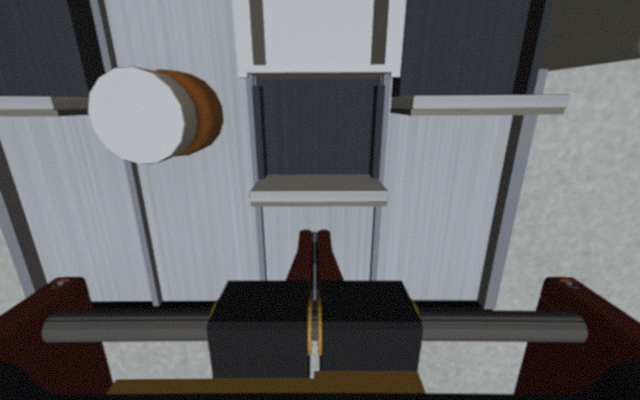

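No contact at reported z=9.9, which is below the 16 mm lane floor, so the tips really do end about 30 mm short of the TCP. They now stand low in front of the lip (rows 178–206), ready to push.

Request:
{"method": "move_arm", "body": {
  "increments": [255, 8, 3, 0, 0, 255, 15, 3, 0, 0, 255, 21, 3, 0, 0, 255, 26, 3, 0, 0, 255, 31, 3, 0, 0, 255, 36, 3, 0, 0, 255, 40, 3, 0, 0]
}}

```text
t: 8.15
ee_pos: [536.8, -39.6, 10.1]
orientation: [-3.139, 0.038, -0.003]
ft_force: [-2.9, -0.1, -0.6]
width: 0.4
```

```bash
python3 - <<'E'
from h import *
inc((565,-40,10),-1.35)
d=ctrl.get_image("wrist");cv2.imwrite("pics/w7.png",d["frame"][:,:,::-1])
E
```

```text
t 8.15 pos [536.8 -39.6  10.1] head -1.37 toolz [ 0.002  0.002 -1.   ] F [-2.9 -0.1 -0.6] w 0.4
[28.2 -0.3  0.2] -0.02
```

View pics/w7.png

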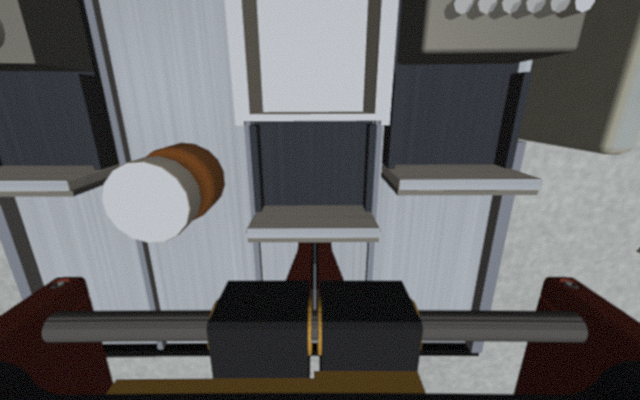

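The tips are on the lip's outer face and the 2.9 N reading matches the stated friction. I'll push on to the end.

Request:
{"method": "move_arm", "body": {
  "increments": [255, 5, 0, 0, 0, 255, 10, 0, 0, 0, 255, 14, 0, 0, 0, 255, 18, 0, 0, 0, 255, 21, 0, 0, 0, 255, 24, 0, 0, 0, 255, 26, 0, 0, 0]
}}

```text
t: 9.07
ee_pos: [563.7, -40.3, 10.2]
orientation: [-3.139, 0.038, -0.005]
ft_force: [-4.8, 0.2, -1.8]
width: 0.5
```

Request:
{"method": "move_arm", "body": {
  "increments": [255, 2, 0, 0, 0, 255, 4, 0, 0, 0, 255, 4, 0, 0, 0]
}}

```text
t: 9.45
ee_pos: [563.4, -40.2, 10.1]
orientation: [-3.139, 0.037, 0.008]
ft_force: [-15.2, -0.2, 10.2]
width: 0.6
```

15 N with no further advance, so it is at the stop. I'll back off, rise, and check.

Request:
{"method": "move_arm", "body": {
  "increments": [255, -6, 0, 0, 0, 255, -20, 0, 0, 0, 255, -35, 0, -15, 0, 255, -50, 0, -50, 0, 255, -70, 0, -90, 0, 255, -100, -20, -120, 0, 255, -115, -50, -140, 0, 255, -115, -60, -150, 0, 255, -115, -60, -150, 0]
}}

```text
t: 10.58
ee_pos: [451.9, 22.4, 161.5]
orientation: [-3.139, 0.035, 0.004]
ft_force: [0.6, 0.2, -1.0]
width: 0.5
```

```bash
python3 - <<'E'
from h import *
import pickle
inc((450,20,160),-1.35)
o=ctrl.get_obs()
w=ctrl.get_image("wrist");cv2.imwrite("pics/w8.png",w["frame"][:,:,::-1]); w["o"]=o
pickle.dump(w,open("w8.pkl","wb"))
E
```

```text
t 10.57 pos [451.9  22.4 161.5] head -1.28 toolz [-0.002  0.003 -1.   ] F [ 0.6  0.2 -1. ] w 0.5
[-1.8  2.4  1.5] 0.07
```

View pics/w8.png

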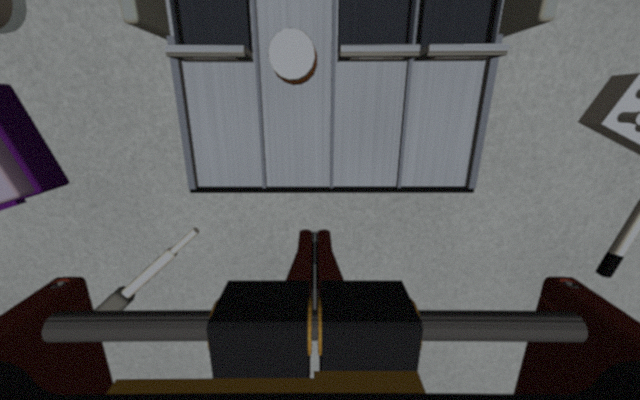

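All three lips now line up: sample at cols 167–248, trough at 341–418 and tips at 420–505, all at rows 44–57.

```bash
python3 - <<'E'
from h import *
import pickle
d=pickle.load(open("w8.pkl","rb")); o=d["o"]
T=np.eye(4); T[:3,:3]=Ro.from_rotvec(o["orientation"]).as_matrix(); T[:3,3]=o["ee_pos"]; T=T@d["mount"]
g=cv2.GaussianBlur(d["frame"].astype(float).mean(2),(1,1),0)
pts=[]
for c0 in (195,210,225,350,365,380,395,405,430,450,470):
    col=g[30:60,c0-5:c0+6].mean(1); k=np.where((col[:-1]<85)&(col[1:]>=85))[0][0]
    pts.append((c0,30+k+(85-col[k])/(col[k+1]-col[k])))
q=cast(d,pts,61,T)
for p,r in zip(pts,q): print(np.round(p,1),np.round(r,1))
A=np.r_[q[:3],q[8:]]; m=np.polyfit(A[:,1],A[:,0],1); print("slope",m,"trough residual",np.round(q[3:8,0]-np.polyval(m,q[3:8,1]),2))
E
```

```text
[195.   44.4] [588.3 128.   61. ]
[210.   44.5] [588.  114.5  61. ]
[225.   44.6] [587.6 100.9  61. ]
[350.   44.5] [585.2 -12.2  61. ]
[365.   44.5] [584.9 -25.8  61. ]
[380.   44.2] [584.8 -39.3  61. ]
[395.  44.] [584.6 -52.8  61. ]
[405.  44.] [584.4 -61.8  61. ]
[430.   44.7] [583.1 -84.4  61. ]
[450.   43.6] [ 583.6 -102.2   61. ]
[470.   43.2] [ 583.3 -120.    61. ]
slope [2.11289922e-02 5.85533348e+02] trough residual [-0.04 -0.06  0.07  0.18  0.13]
```

The trough is home: its lip is within 0.2 mm of the line through the other two. Next, position above the sample carrier's finger well.

Request:
{"method": "move_arm", "body": {
  "increments": [255, 15, -10, 0, 0, 255, 45, -30, 0, 0, 255, 80, -55, 0, 0, 255, 115, -78, 0, 0, 255, 140, -94, 10, 0, 255, 149, -99, 40, 0, 255, 149, -99, 75, 0, 255, 149, -99, 90, 0, 255, 149, -99, 92, 0]
}}

```text
t: 11.75
ee_pos: [602.0, 117.5, 67.0]
orientation: [-3.139, 0.037, 0.01]
ft_force: [0.5, 0.1, 0.2]
width: 0.6
```

```bash
python3 - <<'E'
from h import *
inc((603,118,12),-1.3)
d=ctrl.get_image("wrist");cv2.imwrite("pics/w9.png",d["frame"][:,:,::-1])
d=ctrl.get_image("scene");cv2.imwrite("pics/sc9.png",cv2.resize(d["frame"][130:310,220:440,::-1],None,fx=3.5,fy=3.3,interpolation=cv2.INTER_CUBIC))
E
```

```text
t 11.75 pos [602.  117.5  67. ] head -1.34 toolz [-0.006  0.002 -1.   ] F [0.5 0.1 0.2] w 0.6
[ 1.3 -0.4 54.9] -0.04
```

View pics/w9.png

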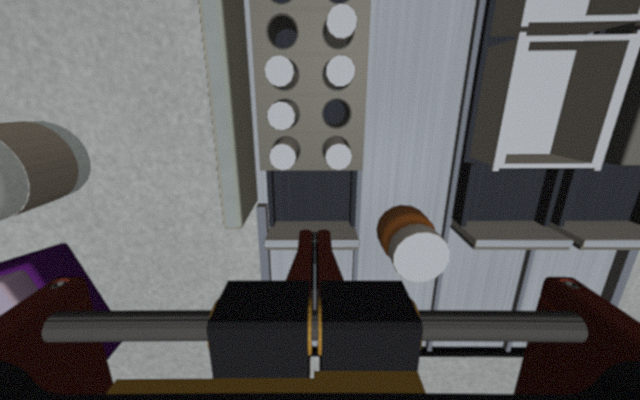

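View pics/sc9.png

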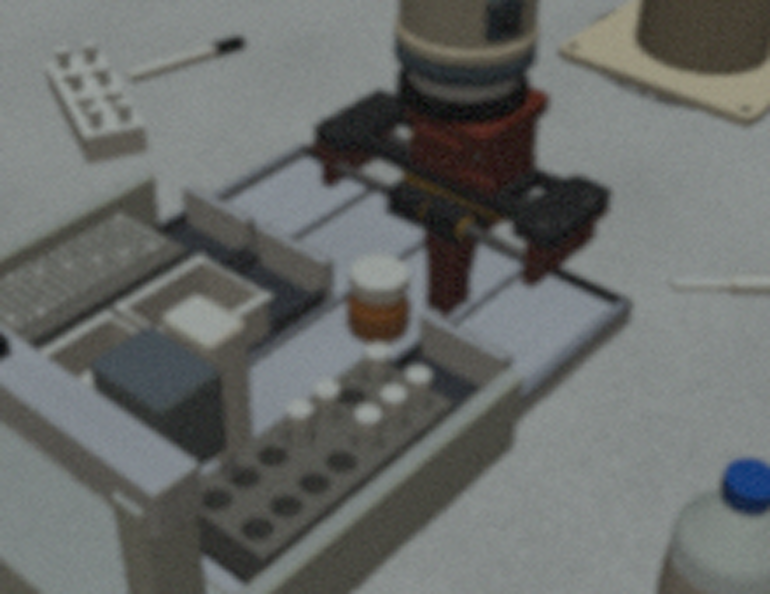

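```bash
python3 - <<'E'
from h import *
import pickle
d=pickle.load(open("sc3.pkl","rb"))
f=200/np.tan(np.radians(d["vertical_fov"]/2)); K=np.array([[f,0,d["cx"]],[0,f,d["cy"]],[0,0,1]])
Ti=np.linalg.inv(d["pose"])
P=[(612,117,z) for z in (67,90,95,100,105,110)]
p=cv2.projectPoints(np.array(P,float),cv2.Rodrigues(Ti[:3,:3])[0],Ti[:3,3],K,np.array(d["distortion"]))[0][:,0]
print(np.round((p-[220,130])*[3.5,3.3]))
E
```

```text
[[435. 346.]
 [437. 321.]
 [437. 316.]
 [438. 310.]
 [438. 305.]
 [439. 299.]]
```

Request:
{"method": "move_arm", "body": {
  "increments": [255, 3, 0, 10, 0, 255, 3, 0, 20, 0, 255, 3, 0, 30, 0, 255, 3, 0, 38, 0]
}}

```text
t: 12.35
ee_pos: [605.6, 117.6, 30.0]
orientation: [-3.139, 0.037, 0.006]
ft_force: [-0.3, 0.5, 0.3]
width: 0.6
```

Request:
{"method": "move_arm", "body": {
  "increments": [255, 0, 0, 6, 0, 255, 0, 0, 12, 0, 255, 0, 0, 16, 0, 255, 0, 0, 17, 0]
}}

```text
t: 12.85
ee_pos: [605.4, 117.7, 12.7]
orientation: [-3.139, 0.037, 0.006]
ft_force: [0.7, -0.1, -0.0]
width: 0.6
```

```bash
python3 - <<'E'
from h import *
inc((603,118,12),-1.3)
d=ctrl.get_image("wrist");cv2.imwrite("pics/w10.png",d["frame"][:,:,::-1])
d=ctrl.get_image("scene");cv2.imwrite("pics/sc10.png",cv2.resize(d["frame"][130:310,220:440,::-1],None,fx=3.5,fy=3.3,interpolation=cv2.INTER_CUBIC))
E
```

```text
t 12.85 pos [605.4 117.7  12.7] head -1.34 toolz [-0.004  0.002 -1.   ] F [ 0.7 -0.1 -0. ] w 0.6
[-2.4 -0.3  0.7] -0.04
```

View pics/w10.png

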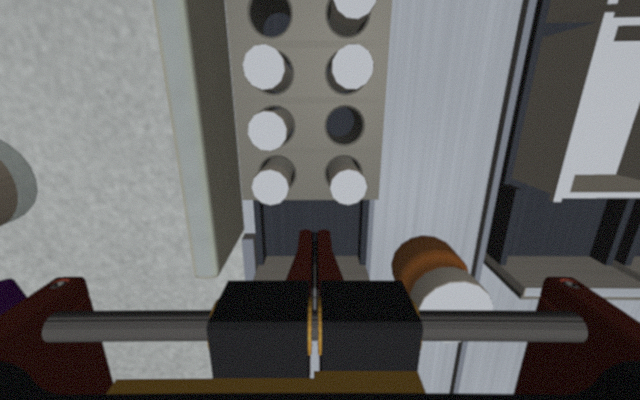

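View pics/sc10.png

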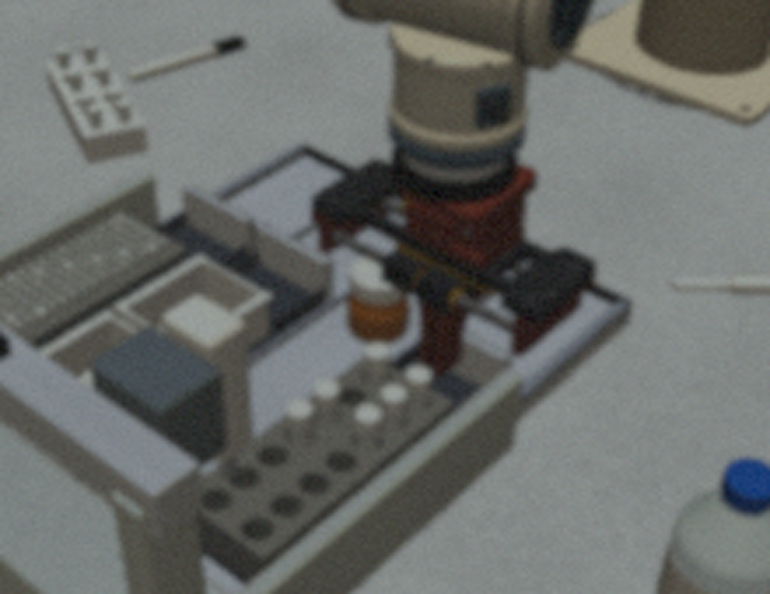

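```bash
python3 - <<'E'
from h import *
import pickle
d=pickle.load(open("sc3.pkl","rb"))
f=200/np.tan(np.radians(d["vertical_fov"]/2)); K=np.array([[f,0,d["cx"]],[0,f,d["cy"]],[0,0,1]])
Ti=np.linalg.inv(d["pose"])
for nm,xy in (("L+",(605,205)),("R-",(605,30))):
  for dx in (-15,15):
    P=[(xy[0]+dx,xy[1],z) for z in (80,95,110,125)]
    p=cv2.projectPoints(np.array(P,float),cv2.Rodrigues(Ti[:3,:3])[0],Ti[:3,3],K,np.array(d["distortion"]))[0][:,0]
    print(nm,dx,np.round((p-[220,130])*[3.5,3.3]).tolist())
# wrist: where would jar-cap height points lie relative to red piece: red piece inner corner px (548,285)
w=pickle.load(open("w3.pkl","rb"))
for zt in (-80,-95,-110,-125): # tool z planes
    T=w["mount"]; print(zt,np.round(cast(w,[(548,285),(525,395),(85,285),(210,330),(240,283)],zt,T),0).tolist())
E
```

```text
L+ -15 [[568.0, 373.0], [571.0, 357.0], [574.0, 340.0], [577.0, 323.0]]
L+ 15 [[542.0, 398.0], [544.0, 381.0], [547.0, 365.0], [549.0, 347.0]]
R- -15 [[356.0, 265.0], [356.0, 249.0], [357.0, 233.0], [357.0, 216.0]]
R- 15 [[328.0, 285.0], [328.0, 269.0], [328.0, 252.0], [328.0, 236.0]]
-80 [[6.0, 105.0, -80.0], [-60.0, 109.0, -80.0], [6.0, -104.0, -80.0], [-19.0, -51.0, -80.0], [7.0, -34.0, -80.0]]
-95 [[17.0, 92.0, -95.0], [-41.0, 95.0, -95.0], [16.0, -91.0, -95.0], [-6.0, -44.0, -95.0], [17.0, -30.0, -95.0]]
-110 [[27.0, 78.0, -110.0], [-22.0, 81.0, -110.0], [27.0, -77.0, -110.0], [8.0, -38.0, -110.0], [27.0, -25.0, -110.0]]
-125 [[37.0, 64.0, -125.0], [-3.0, 66.0, -125.0], [37.0, -64.0, -125.0], [22.0, -31.0, -125.0], [38.0, -21.0, -125.0]]
```

The tips are in the sample well behind the lip (finger at cols 300–330, row 231) with no contact force. The gripper body is at about z=105, well above the jar top at 72. Now draw it out gently.

Request:
{"method": "move_arm", "body": {
  "increments": [255, -2, 0, 0, 0, 255, -5, 0, 0, 0, 255, -8, 0, 0, 0, 255, -11, 0, 0, 0, 255, -15, 0, 0, 0, 255, -20, 0, 0, 0, 255, -25, 0, 0, 0, 255, -29, 0, 0, 0, 255, -32, 0, 0, 0]
}}

```text
t: 14.08
ee_pos: [573.3, 118.4, 13.2]
orientation: [-3.139, 0.037, 0.006]
ft_force: [3.5, -1.0, 0.3]
width: 0.1
```

```bash
python3 - <<'E'
from h import *
inc((475,121,12),-1.3)
d=ctrl.get_image("wrist");cv2.imwrite("pics/w11.png",d["frame"][:,:,::-1])
E
```

```text
t 14.07 pos [573.3 118.4  13.2] head -1.33 toolz [-0.004  0.002 -1.   ] F [ 3.5 -1.   0.3] w 0.1
[-98.3  -0.3   1.6] -0.03
```

View pics/w11.png

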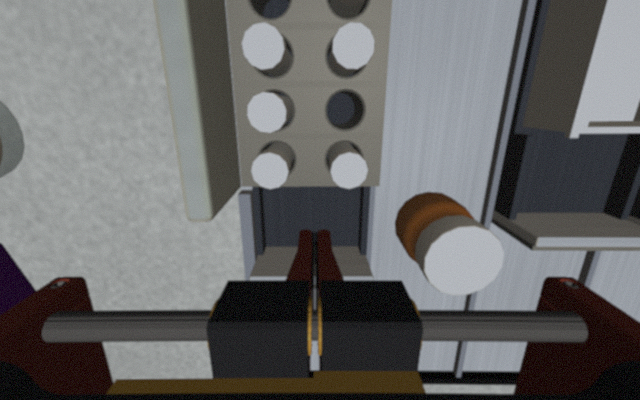

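The carrier follows the fingers at about 3.5 N and the tubes are upright. I'll continue.

Request:
{"method": "move_arm", "body": {
  "increments": [255, -4, 0, 0, 0, 255, -10, 0, 0, 0, 255, -17, 0, 0, 0, 255, -24, 0, 0, 0, 255, -31, 0, 0, 0, 255, -38, 0, 0, 0, 255, -45, 0, 0, 0, 255, -52, 0, 0, 0, 255, -59, 0, 0, 0, 255, -66, 0, 0, 0, 255, -72, 0, 0, 0, 255, -76, 0, 0, 0]
}}

```text
t: 15.62
ee_pos: [496.4, 120.2, 13.5]
orientation: [-3.139, 0.036, 0.007]
ft_force: [2.6, -0.9, -1.6]
width: 0.1
```

Request:
{"method": "move_arm", "body": {
  "increments": [255, -3, 0, 0, 0, 255, -7, 0, 0, 0, 255, -11, 0, 0, 0, 255, -14, 0, 0, 0, 255, -17, 0, 0, 0, 255, -20, 0, 0, 0]
}}

```text
t: 16.38
ee_pos: [476.3, 120.7, 13.6]
orientation: [-3.139, 0.036, 0.007]
ft_force: [3.2, -0.7, -2.2]
width: 0.4
```

Request:
{"method": "move_arm", "body": {
  "increments": [255, -2, 0, 0, 0, 255, -4, 0, 0, 0, 255, -6, 0, 0, 0, 255, -6, 0, 0, 0]
}}

```text
t: 16.88
ee_pos: [469.8, 120.9, 13.6]
orientation: [-3.139, 0.037, 0.008]
ft_force: [1.5, -1.4, -0.7]
width: 0.3
```

Request:
{"method": "move_arm", "body": {
  "increments": [255, -2, 0, 0, 0, 255, -3, 0, 0, 0, 255, -4, 0, 0, 0, 255, -4, 0, 0, 0]
}}

```text
t: 17.38
ee_pos: [468.3, 121.1, 14.0]
orientation: [-3.139, 0.036, 0.001]
ft_force: [8.3, -2.1, -5.3]
width: 0.6
```

Request:
{"method": "move_arm", "body": {
  "increments": [255, -2, 0, 0, 0, 255, -4, 0, 0, 0, 255, -4, 0, 0, 0]
}}

```text
t: 17.75
ee_pos: [468.6, 121.7, 14.6]
orientation: [-3.137, 0.036, -0.012]
ft_force: [12.5, -3.2, -8.4]
width: 0.4
```

It is at the stop: 12.5 N with no further travel. I'll ease off the lip, rise straight up, and inspect.

Request:
{"method": "move_arm", "body": {
  "increments": [255, 4, 0, 0, 0, 255, 9, 0, 0, 0, 255, 10, 0, 0, 0, 255, 10, 0, -15, 0, 255, 10, 0, -40, 0, 255, 10, 0, -80, 0, 255, 10, 0, -120, 0, 255, 0, 0, -160, 0, 255, -20, 30, -175, 0, 255, -40, 80, -180, 0, 255, -40, 90, -180, 0, 255, -40, 90, -180, 0]
}}

```text
t: 19.25
ee_pos: [425.4, 31.6, 194.6]
orientation: [-3.137, 0.038, -0.013]
ft_force: [-0.2, -0.7, 0.6]
width: 0.4
```

```bash
python3 - <<'E'
from h import *
import pickle
inc((450,20,160),-1.35)
for n in ("wrist","scene","top"):
    o=ctrl.get_obs(); w=ctrl.get_image(n); w["o"]=o; pickle.dump(w,open(n+"12.pkl","wb"))
    im=w["frame"][:,:,::-1]
    if n=="scene": im=cv2.resize(im[130:330,200:420],None,fx=3.5,fy=2.9,interpolation=cv2.INTER_CUBIC)
    if n=="top": im=cv2.resize(im[40:290,160:480],None,fx=2.4,fy=2.4,interpolation=cv2.INTER_CUBIC)
    cv2.imwrite(f"pics/{n}12.png",im)
E
```

```text
t 19.25 pos [425.4  31.6 194.6] head -1.4 toolz [ 0.009  0.004 -1.   ] F [-0.2 -0.7  0.6] w 0.4
[24.5 11.2 34.7] -0.05
```

View pics/wrist12.png

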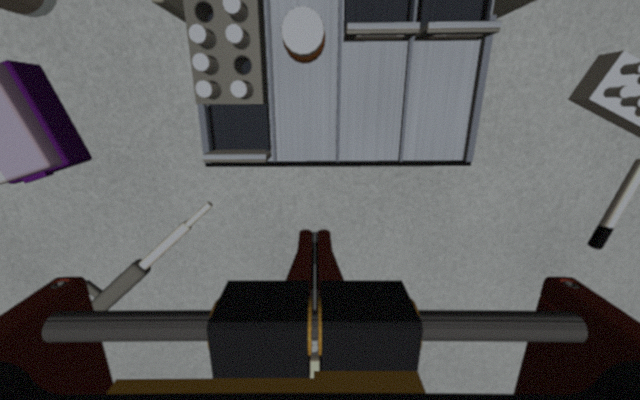

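View pics/scene12.png

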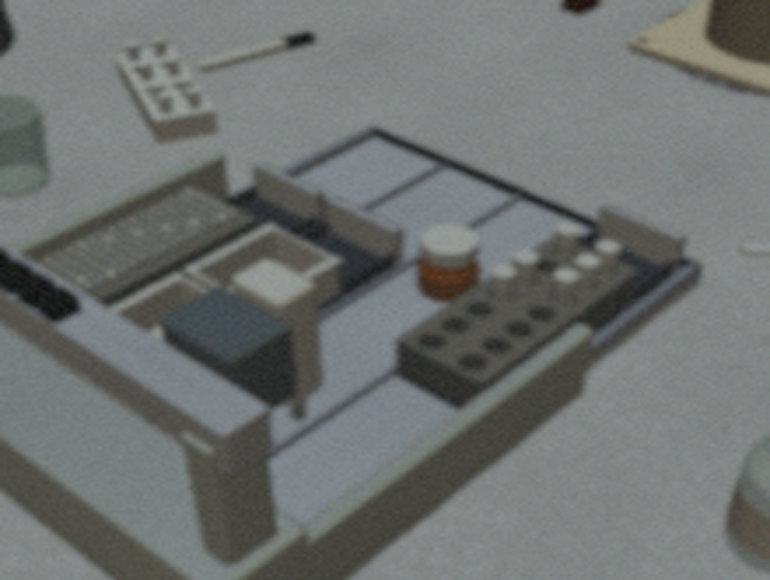

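View pics/top12.png

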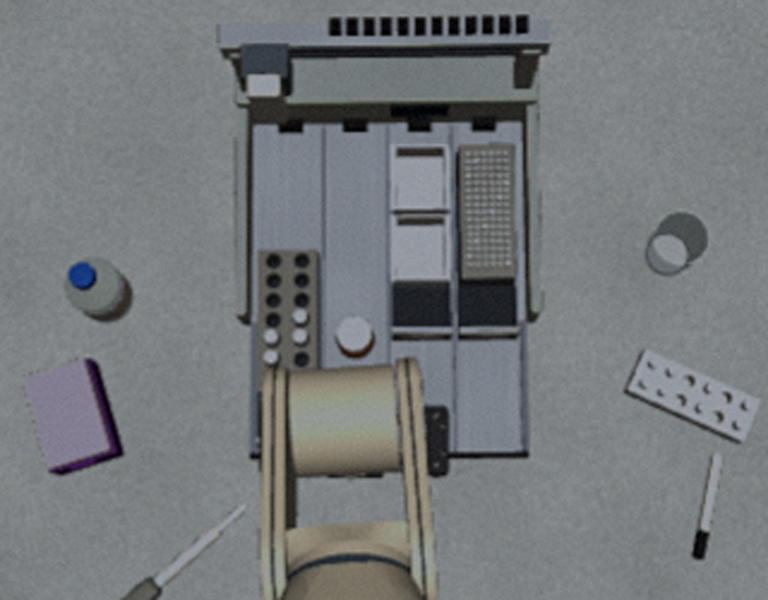

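```bash
python3 - <<'E'
from h import *
import pickle
d=pickle.load(open("wrist12.pkl","rb")); o=d["o"]
T=np.eye(4); T[:3,:3]=Ro.from_rotvec(o["orientation"]).as_matrix(); T[:3,3]=o["ee_pos"]; T=T@d["mount"]
g=d["frame"].astype(float).mean(2)
def e(c0,a,b):
    col=g[a:b,c0-4:c0+5].mean(1); k=np.where((col[:-1]<85)&(col[1:]>=85))[0][0]; return (c0,a+k+(85-col[k])/(col[k+1]-col[k]))
S=[e(c,135,160) for c in (225,237,250)]
R=[e(c,10,35) for c in (360,380,400,440,460,480)]
q=cast(d,S+R,61,T); 
for p,r in zip(S+R,q): print(np.round(p,1),np.round(r,1))
# homed line refit along tips+trough with known slope -1.3deg
s=np.tan(np.radians(1.3)); b=q[:,0]-s*q[:,1]
print("sample out",round(b[3:].mean()-b[:3].mean(),1),"trough-tips",round(b[3:6].mean()-b[6:].mean(),2))
E
```

```text
[225.  153.3] [458.7 132.7  61. ]
[237.  153.3] [458.5 119.2  61. ]
[250.  153.2] [458.2 104.5  61. ]
[360.   22.2] [585.1 -16.4  61. ]
[380.  22.] [584.8 -36.1  61. ]
[400.   21.6] [584.6 -55.8  61. ]
[440.  21.] [583.8 -95.   61. ]
[460.   20.8] [ 583.4 -114.5   61. ]
[480.   20.8] [ 582.7 -134.    61. ]
sample out 130.0 trough-tips -0.26
```

The sample carrier is 130.0 mm out, the trough is level with the homed tip carrier, all six caps are upright, the jar has not moved and the robot is clear. I'm handing in.

```bash
python3 -c "
from workcell import ctrl
print(ctrl.close_job())"
```

```text
the job is handed in; nothing more can be done
None
```

The trough carrier is fully home, and after that I drew the sample carrier out to its stop. Both were done with closed fingertips and nothing was pinched or lifted. The job was handed in at about 19 s of the 48 s allowed.

**Last checks:**
- **Trough:** I pushed until the force rose to about 15 N with no further travel. Its lip is within 0.3 mm of the line of the homed tip carrier.
- **Sample carrier:** I pulled until the force rose to about 12 N with no further travel. It measures 130.0 mm out in the wrist picture.
- **Tubes and bench:** All six tubes are in their wells. The tip carrier, the jar and the other items I could see look unmoved. I did not measure the items on the bench.
- **Robot:** The arm is clear and the wrist force is back to about zero.

**One thing disagreed with the data given:** the real fingertips end about 30 mm behind the stated TCP.
- **Effect:** On my first trough push the tips passed over the lip and came to just above the trough load. There was no contact force and the carrier did not move.
- **Fix:** I measured the offset from the scene and wrist pictures and worked lower from then on. Contact forces then matched the stated 2 to 4 N of friction.

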